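# Open the bottle case and set the middle bottle on the banding wheel

### The arm

A 7-joint arm with a two-finger parallel gripper is mounted at the origin on the work surface. World frame = base frame: x ahead of the robot, y to its left, z up, the work surface at z = 0. Lengths are in m, angles in rad, forces in N, time in s.
With the tool pointing down it reaches from about 0.4 to 0.875 m from the base axis. Payload 4.4 kg.
Tool frame: the origin (TCP) lies midway between the tips of the shut fingers; the grasp point (between the pads) lies 19 mm behind it (hold_point_z is the distance from the TCP to the grasp point, in m); z points along the fingers, y is the line along which they close (so a half turn about z gives the same grasp; the last joint's range is limited). The gripper opens to 85 mm and grips with 20 to 120 N. Pads are 22 mm wide; open, the fingers measure 114 mm over their backs; the gripper's body (76 mm by 85 mm) begins 54 mm behind the grasp point. The pads swing forward as they close: fully open they stand 13 mm farther back than shut.
Start: joints at [-0.066, 0.628, 0.038, 1.517, -0.027, 0.996, -0.02], TCP at [0.65, 0, 0.231] pointing down, gripper open.
Joint ranges: [-3.06, 3.06], [-0.37, 2.12], [-1.25, 1.32], [0.18, 2.47], [-1.1, 4.24], [0.23, 1.98], [-2.94, 2.94]. Speed limits (rad/s): [2.57, 2.57, 3.14, 3.14, 3.14, 3.14, 3.14].

### API

Orientations are given as a unit quaternion [x, y, z, w].
In Python, from rig import observe, read_camera, hand_in, hold_point_z gives the robot as it stands.
- The arm moves only by the tool jog_arm, never from a script. Its argument "plan" is one flat list of numbers, 6 for each row, row after row: the shift along the world's x, y, z in units of 20 mm (1.0 is 20 mm), then the turn, a rotation vector about the world's x, y, z in units of 4 degrees (1.0 is 4 degrees). In form: [dx, dy, dz, ax, ay, az, dx, dy, dz, ax, ay, az, ...]. A call has 1 to 20 rows; each row shifts and turns the commanded pose from where the row before left it; what a row does not reach is not made up. A row lasts 1/10 s, in which the tool goes at most 50 mm and 8.59 degrees, less where a joint would pass 70% of its speed; a pose out of reach is approached as far as the arm can. A call with a number of a shift or a turn outside -1 to 1 is refused whole. A call with a gripper value outside its range is refused whole. "jaw" is the opening, from -1 (shut) to 1 (fully open), set as the call begins (left out, the last holds). The fingers move at their own pace and stop on an object; the grip force is fixed at half the most. Time passes only in rows, so rows that do not move let the fingers close. It gives the time, the measured TCP pose, the force, the opening and the grip force at its end, in the units of the state.
- observe(): the state, without advancing time (a new reading comes with each control period).
- read_camera(name): name is "scene" or "side" or "wrist"; returns a dict with "pixels" (400x640x3 uint8, blue, green, red), "z_map" (400x640 float32, m along the optical axis (not along the pixel's ray), 0 where there is no reading), "mtx" (3x3 intrinsics, pixels), "R" (3x3) and "t" (3): a world point X has camera coordinates R X + t. Camera axes: x right, y down, z forward; pixel columns grow to the right and rows downward; lengths in m; the calibration is good to about 2 mm. A picture is of the moment at which its call begins.
- hand_in(): hands the job in; it is judged then, once.
The state is a dict: "clock": time; "q": joint angles; "joint_velocities": joint speeds; "joint_efforts": joint torques, N m; "position": TCP position; "tool_rot": TCP orientation; "wrist_force": force on the tool from outside, world axes, zero at the start; "ft_torque": the same for the moment, N m; "grip_width": finger opening in m; "grip_force": force on a finger pad.
Only numpy, scipy, OpenCV 4.12 (cv2) and the standard library are available. Lean on these libraries where they do the work, as an engineer would, in place of code of your own. Each camera call takes 0.05 s, during which the arm holds its last target. There are 200 camera calls.

### The job

Lift the hinged lid of the plywood case by its front tab and swing it gently, without letting it drop or flinging it, until it rests open on its stop. Then take the bottle of middle height among the three white ones that lean inside and set it down gently, upright, on the centre of the dark banding wheel. Leave the other two bottles in their places in the case, and leave the glaze jar, the paint pot and the brush mug where they stand.

Things in the scene. Friction and masses are not known exactly. Their poses are not given: they have to be found in the camera images.
- case: fixed plywood case, 160 (x) x 230 (y) x 83 mm to its rim, walls 8 mm; shut, its deep lid makes it 128 mm high. Origin: centre of its underside; z up; -x is its front, facing roughly world +y. Three open cells at y = -70, 0, 70 mm; their 4 mm dividers, foot plates and front rests reach only half a bottle's height. Bottle mouths lie 80 to 115 mm above the table
- lid (a joint): the deep lid's angle, rad: 0 shut, grows as it opens upward about the case's rear (+x) top edge, 1.9 resting on its stop (leaning back past upright). The hinge drags; below about 1 rad the lid falls shut if let go. The lid is 45 mm tall, hollow below
- lid_tab (a point): middle of the outer lower edge of the wooden finger tab on the lid's front, 188 mm from the hinge axis. The tab is 100 mm wide (y), 10 mm thick, stands out 28 mm from the front wall with free space under it (underside 84 mm above the table when shut). Moves with the lid; axes as the case's when shut
- lid_hinge (a point): middle of the hinge axis (along the case's y), 80 mm behind the case's origin (+x) and 83 mm above its underside; does not move with the lid. Axes as the case's
- bottle_short: the shortest of three plain white ceramic bottles alike but for height: 66 mm tall, body 44 mm across up to 28 mm, sloping shoulder, round neck 20 mm across over the top 26 mm. Origin: centre of its foot; z: its axis towards the mouth. Starts in one of the case's cells, leaning 35 deg from vertical, mouth towards the case's front (-x of the case)
- bottle_mid: the middle-height one of three plain white ceramic bottles alike but for height: 82 mm tall, body 44 mm across up to 44 mm, sloping shoulder, round neck 20 mm across over the top 26 mm. Origin: centre of its foot; z: its axis towards the mouth. Starts in one of the case's cells, leaning 35 deg from vertical, mouth towards the case's front (-x of the case)
- bottle_tall: the tallest of three plain white ceramic bottles alike but for height: 98 mm tall, body 44 mm across up to 60 mm, sloping shoulder, round neck 20 mm across over the top 26 mm. Origin: centre of its foot; z: its axis towards the mouth. Starts in one of the case's cells, leaning 35 deg from vertical, mouth towards the case's front (-x of the case)
- wheel_top (a point): centre of the top face of the fixed banding wheel (a potter's decorating turntable): flat dark steel disc 180 mm across with two thin concentric rings, its top 60 mm above the table; z up
- glaze_jar: bystander: glass jar with a black cap, 56 mm across, 65 mm tall; origin under its centre
- paint_pot: bystander: small amber glass pot with a white cap, 48 mm across, 45 mm tall; origin under its centre
- brush_mug: bystander: white mug 72 mm across and 80 mm tall, full of brushes that reach 195 mm high; origin under its centre
Not all that is in view belongs to the job. Of the things shaped like the part that bears wheel_top, the dark steel one is meant.

How it is judged:
By the outcome, as a careful person would: the job done as asked, in the order asked, and still so for the second after the job is handed in, with the robot touching nothing.
It also fails if it takes over 64 s, if anything falls off the work surface, if the arm or the gripper's body presses on something with over 40 N, if the wrist force passes 120 N, or if a joint passes its speed limit or range.

## Working session

There is one attempt and no reset: what is moved stays moved. The work goes in short steps, Python scripts to look and compute and a tool call to move; the robot and the scene stay as the last step left them, time stands still between calls to the robot, and variables do not carry over. Pictures are saved under pics/ and viewed, at most 10 in all, crops included, and the job is handed in when it is done.

Besides the shell and the picture viewer there is one more tool, called after "Request:" by a JSON object that holds its "op" and its "data". jog_arm: Moves the arm, as the interface text tells. Shifts and turns lie within -1 to 1; 1 stands for 20 mm of shift or 4 degrees of turn. Its arguments: {"type":"object","properties":{"plan":{"type":"array","items":{"type":"number"}},"jaw":{"type":"number"}},"required":["plan"]}

```bash
mkdir -p pics; ls; cat > h.py <<'E'
import numpy as np, cv2
from rig import *
def cloud(c):
    z=c["z_map"]; v,u=np.mgrid[:400,:640]; K=c["mtx"]
    P=np.stack([(u-K[0,2])/K[0,0]*z,(v-K[1,2])/K[1,1]*z,z],-1)
    W=(P-c["t"])@c["R"]; W[z==0]=np.nan; return W
def proj(c,X):
    p=c["mtx"]@(c["R"]@np.asarray(X)+c["t"]); return p[:2]/p[2]
E
python3 - <<'E'
from h import *
for n in("scene","side"):
    c=read_camera(n); np.savez(f"{n}0.npz",**c); cv2.imwrite(f"pics/{n}0.png",c["pixels"])
    print(n,c["mtx"].round(1).tolist(),c["R"].round(3).tolist(),c["t"].round(3).tolist())
print(observe(),hold_point_z)
E
```

```text
pics
scene [[389.9, 0.0, 320.1], [0.0, 389.9, 200.4], [0.0, 0.0, 1.0]] [[-0.343, 0.939, 0.008], [0.753, 0.281, -0.595], [-0.562, -0.198, -0.803]] [0.091, -0.385, 1.314]
side [[387.7, 0.0, 316.3], [0.0, 387.7, 198.3], [0.0, 0.0, 1.0]] [[0.924, -0.383, 0.001], [-0.217, -0.525, -0.823], [0.316, 0.76, -0.568]] [-0.506, 0.251, 0.822]
{'clock': 0.1, 'q': array([-0.06580218,  0.62921705,  0.03846478,  1.51823911, -0.02702232,
        0.99630285, -0.01998812]), 'joint_velocities': array([-1.10229868e-03, -2.32637971e-03, -6.80444445e-05, -3.30477563e-03,
        3.58615607e-04,  1.98407009e-03,  2.13624648e-03]), 'joint_efforts': array([ 3.65140630e-03, -5.64529252e+01,  1.23032581e+00, -1.93971133e+01,
        1.11524854e-02,  5.46943455e-03, -1.37002465e-05]), 'position': array([6.49458689e-01, 2.77845536e-05, 2.30514357e-01]), 'tool_rot': array([ 7.07111360e-01,  7.07101722e-01, -5.85135717e-04, -5.80221884e-04]), 'wrist_force': array([ 0.50508778,  0.34831642, -0.05671219]), 'ft_torque': array([ 0.02335262,  0.00389972, -0.03422294]), 'grip_force': 0.0, 'grip_width': 0.08537718887755168} 0.0187
```

View pics/scene0.png

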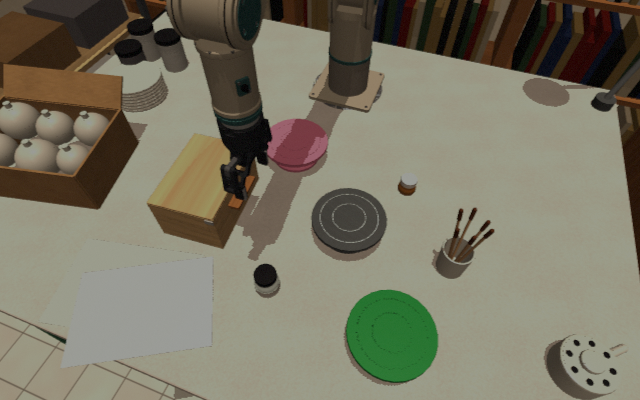

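View pics/side0.png

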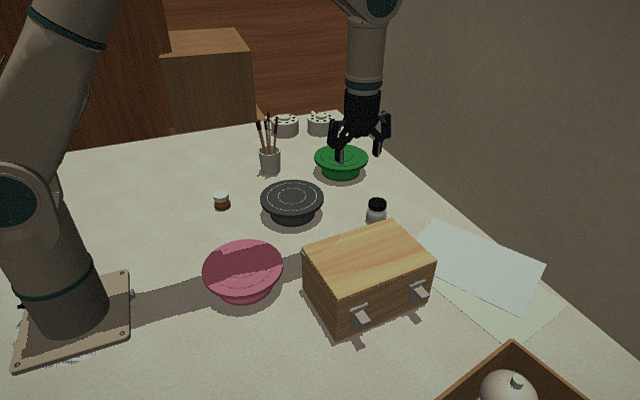

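The scene view shows the shut case at (205,190), with its tab at about (240,190), half hidden by the gripper. There are three wheel-like discs: dark steel at (349,218), green at (392,335) and pink at (297,143). The dark one with two thin rings fits the description. The jar is at (265,278), the pot at (407,184) and the mug at (455,257). The side view shows the hinges on the near (-y) wall at (357,312) and (417,292).

```bash
python3 - <<'E'
from h import *
for n in("scene","side"):
    c=dict(np.load(f"{n}0.npz")); W=cloud(c); z=W[...,2]
    bgr=c["pixels"].astype(int); x,y=W[...,0],W[...,1]
    m=(abs(z-.128)<.006)&(bgr[...,2]-bgr[...,0]>30)&(x>.3)&(x<1)&(abs(y)<.5)
    m=m.astype(np.uint8); k,l,s,_=cv2.connectedComponentsWithStats(m); i=1+s[1:,4].argmax(); mm=l==i
    print(n,"lid",s[i],z[mm].mean(), [ [float(t) for t in np.round(a,4)] if np.ndim(a) else round(a,2) for a in cv2.minAreaRect(W[mm][:,:2].astype(np.float32)*1000)])
    # dark wheel
    m=(abs(z-.06)<.006)&(bgr.max(-1)<110)&(bgr.max(-1)-bgr.min(-1)<30)
    k,l,s,_=cv2.connectedComponentsWithStats(m.astype(np.uint8)); i=1+s[1:,4].argmax(); mm=l==i
    cs,_=cv2.findContours(mm.astype(np.uint8),0,1); b=max(cs,key=len)[:,0]
    print("wheel",s[i],z[mm].mean(),cv2.minEnclosingCircle(W[mm][:,:2].astype(np.float32)*1000), cv2.fitEllipse(W[b[:,1],b[:,0],:2].astype(np.float32)*1000))
    # tab 
    m=(z>.08)&(z<.1)&(bgr[...,2]-bgr[...,0]>25)&(x>.3)&(x<.9)&(abs(y)<.4)
    if n=="scene": 
        d=W[m]; print("tab?",d.shape,d.min(0),d.max(0))
    for nm,px in dict(scene=dict(jar=(265,270),pot=(407,178),mug=(455,250),green=(392,335),pink=(297,135),boxes=(100,190)),side=dict(pink=(243,255),jar=(376,203)))[n].items(): print(nm,W[px[1],px[0]].round(3))
c=dict(np.load("scene0.npz")); cv2.imwrite("pics/crop.png",cv2.resize(c["pixels"][110:310,130:400],None,fx=2.9,fy=2.9,interpolation=2))
E
```

```text
scene lid [ 147  133   84   88 4388] 0.12744599159607756 [[589.8408, -177.0515], [232.781, 161.74], 4.56]
wheel [ 312  188   75   64 3626] 0.06014932087954506 ((546.4707641601562, 175.74925231933594), 90.18907928466797) ((546.9281616210938, 175.30401611328125), (175.30474853515625, 177.40281677246094), 128.4212188720703)
tab? (640, 3) [ 0.47596576 -0.24975568  0.08008412] [0.71013633 0.39833326 0.09999713]
jar [0.742 0.048 0.064]
pot [0.365 0.278 0.044]
mug [0.544 0.426 0.054]
green [0.782 0.338 0.063]
pink [ 0.333 -0.044  0.061]
boxes [ 0.672 -0.451  0.035]
side lid [ 302  218  135   84 6152] 0.12720067604306248 [[587.8845, -179.845], [230.8756, 161.4829], 3.69]
wheel [ 260  180   64   38 1809] 0.059730422920973414 ((544.4848022460938, 172.20494079589844), 91.60902404785156) ((543.2584838867188, 171.08673095703125), (175.3574676513672, 177.03443908691406), 44.01055145263672)
pink [ 0.359 -0.015  0.062]
jar [0.741 0.044 0.065]
```

View pics/crop.png

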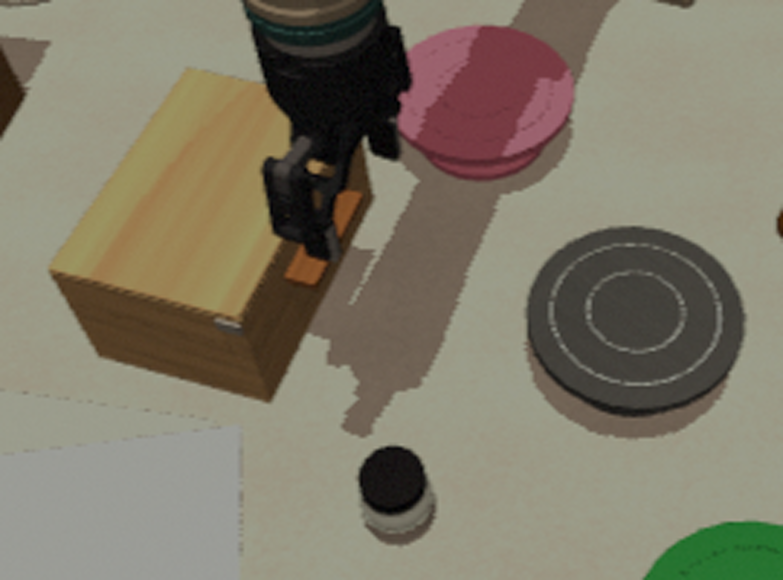

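The enlarged crop confirms the target: the dark steel wheel, with two rings, is at crop (636,318). Its centre is about (0.546, 0.174), z 0.060, and its diameter of about 178 mm matches. The green and pink ones are decoys. The case is centred at about (0.589, -0.178) with the lid top at z 0.127 (matches 0.128), and its front faces +y with about 4° of yaw. That puts the tab at about (0.581, -0.070) and the hinge at y of about -0.258. I'll start by shutting the jaw and tilting the tool so it can get under the tab.

Request:
{"op": "jog_arm", "data": {"plan": [-0.3,0.3,0,-1,0,0,-0.3,0.3,0,-1,0,0,-0.3,0.3,0,-1,0,0,-0.3,0.3,0,-1,0,0,-0.3,0.3,0,-1,0,0,-0.3,0.3,0,-1,0,0,-0.3,0.3,0,-1,0,0,-0.3,0.3,0,-1,0,0,-0.3,0.3,0,-1,0,0,-0.3,0.3,0,-1,0,0,-0.3,0,0,-1,0,0,0,0,0,-1,0,0,0,0,0,0,0,1,0,0,0,0,0,0], "jaw": -1}}

```text
clock: 1.5
position: [0.5826, 0.0611, 0.2301]
tool_rot: [0.622, 0.669, -0.278, 0.297]
wrist_force: [0.5, 0.8, 0.4]
grip_width: -0.0
grip_force: 0.0
```

```bash
cat >> h.py <<'E'
from scipy.spatial.transform import Rotation as Ro
def st():
    o=observe(); R=Ro.from_quat(o["tool_rot"]).as_matrix()
    print(round(o["clock"],2),"q",o["q"].round(2),"p",o["position"].round(4),"z",R[:,2].round(3),"y",R[:,1].round(3),"F",o["wrist_force"].round(1),"w",round(o["grip_width"],4),round(o["grip_force"],1))
E
python3 -c "from h import *;st()"
```

```text
1.5 q [-0.79  0.8   0.4   1.63  0.53  1.17 -0.69] p [0.5826 0.0611 0.2301] z [ 0.052 -0.742 -0.669] y [ 0.997  0.072 -0.003] F [0.5 0.8 0.4] w -0.0 0.0
```

Request:
{"op": "jog_arm", "data": {"plan": [0,-0.45,-0.93,0,0,0,0,-0.45,-0.93,0,0,0,0,-0.45,-0.93,0,0,0,0,-0.45,-0.93,0,0,0,0,-0.45,-0.93,0,0,0,0,-0.45,-0.93,0,0,0,0,-0.45,-0.93,0,0,0,0,-0.45,-0.93,0,0,0,0,-0.45,-0.93,0,0,0,0,0,0,0,0,0,0,-0.5,0,0,0,0,0,-0.5,0,0,0,0,0,-0.5,0,0,0,0,0,-0.5,0,0,0,0,0,-0.5,0,0,0,0,0,-0.4,0,0,0,0,0,0,0,0,0,0]}}

```text
clock: 3.2
position: [0.5842, -0.0788, 0.0633]
tool_rot: [0.623, 0.668, -0.277, 0.297]
wrist_force: [1.1, 1.0, -1.8]
grip_width: 0.0003
grip_force: 0.8
```

```bash
python3 - <<'E'
from h import *;st()
c=read_camera("side"); cv2.imwrite("pics/s1.png",cv2.resize(c["pixels"][100:350,200:480],None,fx=2.4,fy=2.4))
c=read_camera("scene"); cv2.imwrite("pics/s1b.png",cv2.resize(c["pixels"][100:300,130:400],None,fx=2.9,fy=2.9))
E
```

```text
3.2 q [-0.64  1.03  0.46  1.83  0.66  0.7  -0.85] p [ 0.5842 -0.0788  0.0633] z [ 0.052 -0.74  -0.671] y [0.998 0.07  0.   ] F [ 1.1  1.  -1.8] w 0.0003 0.8
```

View pics/s1b.png

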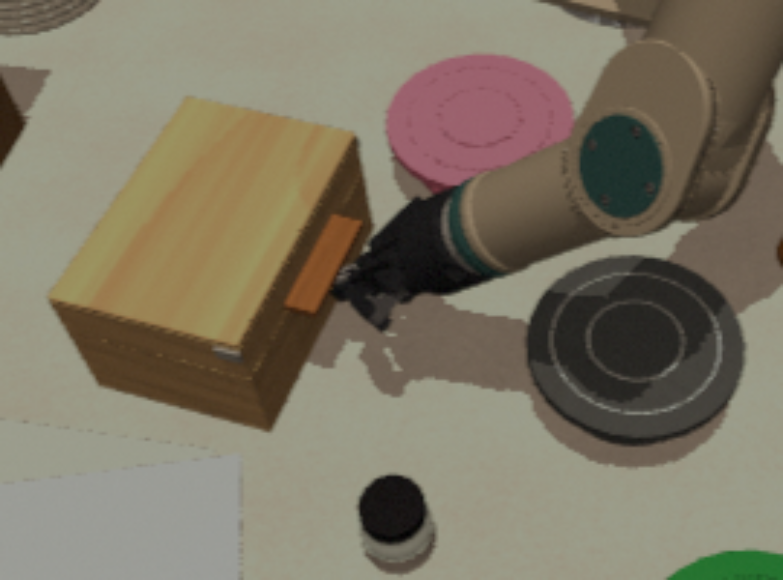

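The crop shows the shut fingertip beneath the orange tab at crop (345,280), clear of the front wall and the wheel. Next I'll compute the lifting arc.

```bash
python3 - <<'E'
from h import *
def tcp(th,b,r=.172,h=.011): 
    return np.array([-.258+r*np.cos(th)+h*np.sin(b), .083+r*np.sin(th)-h*np.cos(b)])
p=observe()["position"][1:]; b0=np.deg2rad(42.2)
N=12; ths=np.linspace(0,1.2,N+1)
for i,t in enumerate(ths):
    b=b0+np.deg2rad(40)*i/N; q=tcp(t,b)
    print(i,round(t,2),q.round(4),"step units",((q-p)/.02).round(2)); p=q
E
```

```text
0 0.0 [-0.0786  0.0749] step units [0.01 0.56]
1 0.1 [-0.079   0.0925] step units [-0.02  0.88]
2 0.2 [-0.0811  0.1099] step units [-0.11  0.87]
3 0.3 [-0.085   0.1271] step units [-0.19  0.86]
4 0.4 [-0.0905  0.1438] step units [-0.28  0.83]
5 0.5 [-0.0976  0.1598] step units [-0.36  0.8 ]
6 0.6 [-0.1063  0.175 ] step units [-0.43  0.76]
7 0.7 [-0.1164  0.1892] step units [-0.51  0.71]
8 0.8 [-0.1279  0.2024] step units [-0.57  0.66]
9 0.9 [-0.1406  0.2144] step units [-0.64  0.6 ]
10 1.0 [-0.1544  0.225 ] step units [-0.69  0.53]
11 1.1 [-0.1692  0.2342] step units [-0.74  0.46]
12 1.2 [-0.1848  0.2418] step units [-0.78  0.38]
```

Request:
{"op": "jog_arm", "data": {"plan": [0,0,0.2,0,0,0,0,0,0.2,0,0,0,0,0,0.2,0,0,0,0,-0.01,0.29,0.28,0,0,0,-0.01,0.29,0.28,0,0,0,-0.01,0.29,0.28,0,0,0,-0.04,0.29,0.28,0,0,0,-0.04,0.29,0.28,0,0,0,-0.04,0.29,0.28,0,0,0,-0.06,0.29,0.28,0,0,0,-0.06,0.29,0.28,0,0,0,-0.06,0.29,0.28,0,0]}}

```text
clock: 4.5
position: [0.5841, -0.0863, 0.1289]
tool_rot: [0.647, 0.69, -0.217, 0.241]
wrist_force: [0.8, 0.3, -0.7]
grip_width: -0.0
grip_force: 0.8
```

```bash
cat >> h.py <<'E'
def lid():
    # lid angle from points behind/above: tab (orange) points and top plane in case frame
    out=[]
    for n in("scene","side"):
        c=read_camera(n); W=cloud(c); b=c["pixels"].astype(int)
        m=(abs(W[...,0]-.58)<.2)&(W[...,1]<-.06)&(W[...,1]>-.45)&(W[...,2]>.1)&(b[...,2]-b[...,0]>25)
        P=W[m]; out.append((n,c,P))
    return out
E
python3 - <<'E'
from h import *;st()
for n,c,P in lid():
    print(n,len(P),P.min(0).round(3),P.max(0).round(3))
    cv2.imwrite(f"pics/l_{n}.png",c["pixels"])
    # angle: fit top plane by RANSAC-free: histogram of perpendicular distance for each theta
    y,z=P[:,1]+.258-.072*(P[:,0]-.589),P[:,2]-.083
    best=max(((np.sum(abs(-np.sin(t)*y+np.cos(t)*z-.045)<.003),t) for t in np.arange(0,2,.01)))
    print("theta",best)
E
```

```text
4.5 q [-0.51  0.81  0.38  1.86  0.61  0.71 -0.67] p [ 0.5841 -0.0863  0.1289] z [ 0.052 -0.612 -0.789] y [0.998 0.068 0.013] F [ 0.8  0.3 -0.7] w -0.0 0.8
scene 6004 [ 0.47 -0.45  0.1 ] [ 0.711 -0.079  0.184]
theta (np.int64(3765), np.float64(0.35000000000000003))
side 9047 [ 0.469 -0.449  0.1  ] [ 0.709 -0.074  0.184]
theta (np.int64(7965), np.float64(0.37))
```

The lid is at about 0.36 rad and following the finger. I'll continue the arc.

Request:
{"op": "jog_arm", "data": {"plan": [0,-0.09,0.28,0.28,0,0,0,-0.09,0.28,0.28,0,0,0,-0.09,0.28,0.28,0,0,0,-0.12,0.27,0.28,0,0,0,-0.12,0.27,0.28,0,0,0,-0.12,0.27,0.28,0,0,0,-0.14,0.25,0.28,0,0,0,-0.14,0.25,0.28,0,0,0,-0.14,0.25,0.28,0,0,0,-0.17,0.24,0.28,0,0,0,-0.17,0.24,0.28,0,0,0,-0.17,0.24,0.28,0,0,0,-0.19,0.22,0.28,0,0,0,-0.19,0.22,0.28,0,0,0,-0.19,0.22,0.28,0,0]}}

```text
clock: 6.1
position: [0.5839, -0.1286, 0.2042]
tool_rot: [0.675, 0.714, -0.114, 0.144]
wrist_force: [0.9, 0.7, -0.4]
grip_width: -0.0001
grip_force: 0.5
```

Request:
{"op": "jog_arm", "data": {"plan": [0,-0.21,0.2,0.28,0,0,0,-0.21,0.2,0.28,0,0,0,-0.21,0.2,0.28,0,0,0,-0.23,0.18,0.28,0,0,0,-0.23,0.18,0.28,0,0,0,-0.23,0.18,0.28,0,0,0,-0.25,0.15,0.28,0,0,0,-0.25,0.15,0.28,0,0,0,-0.25,0.15,0.28,0,0,0,-0.2,0.1,0.28,0,0,0,0,0,0,0,0]}}

```text
clock: 7.2
position: [0.5835, -0.176, 0.2384]
tool_rot: [0.687, 0.721, -0.044, 0.078]
wrist_force: [0.2, -0.5, -0.1]
grip_width: -0.0002
grip_force: 0.0
```

```bash
cat > th.py <<'E'
from h import *
def run():
  st()
  for n,c,P in lid():
    cv2.imwrite(f"pics/l_{n}.png",c["pixels"])
    y,z=P[:,1]+.258-.072*(P[:,0]-.589),P[:,2]-.083
    C=[np.sum((abs(-np.sin(t)*y+np.cos(t)*z-.045)<.003)) for t in np.arange(0,2,.01)]
    D=[np.sum((abs(-np.sin(t)*y+np.cos(t)*z-.01)<.003)&(np.cos(t)*y+np.sin(t)*z>.165)) for t in np.arange(0,2,.01)]
    print(n,"theta",np.argmax(C)*.01,max(C),"tabtop",np.argmax(D)*.01,max(D))
if __name__=="__main__": run()
E
python3 th.py
```

```text
7.2 q [0.14 0.52 0.02 1.73 0.21 0.83 0.07] p [ 0.5835 -0.176   0.2384] z [ 0.052 -0.172 -0.984] y [0.998 0.052 0.044] F [ 0.2 -0.5 -0.1] w -0.0002 0.0
scene theta 0.89 274 tabtop 1.12 112
side theta 1.16 8758 tabtop 1.17 564
```

View pics/l_scene.png

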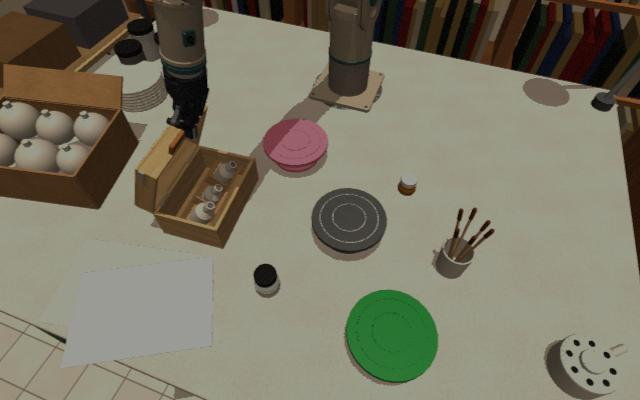

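The scene picture shows the lid stood up at about 1.17 rad with the tab at (178,142), staying there without load. The three bottles' mouths are at (232,167), (216,190) and (208,208). Next I'll regrip the tab from above, with the jaw gap straddling it, so I can control the last part of the swing.

```bash
cat >> h.py <<'E'
F=np.array([-.072,.9974,0.]); H=np.array([.595,-.258,.083])
U=np.array([0,0,1.])
def pose(th):
    r=F*np.cos(th)+U*np.sin(th); n=-F*np.sin(th)+U*np.cos(th)
    return r,n
def rv(Rt):
    R=Ro.from_quat(observe()["tool_rot"]); d=(Rt*R.inv()).as_rotvec(); return np.rad2deg(d)/4
E
python3 - <<'E'
from h import *
th=1.17; r,n=pose(th)
for s in(1,-1):
    y=s*n; z=-r; M=np.stack([np.cross(y,z),y,z],1); v=rv(Ro.from_matrix(M)); print(s,v.round(2),np.linalg.norm(v))
p=observe()["position"]
for rr in(.235,.164):
    q=H-np.array([.0145,0,0])+r*rr+n*.005; print(rr,q.round(4),((q-p)/.02).round(2))
E
```

```text
1 [ -1.7   -6.01 -21.37] 22.265598642490215
-1 [-3.44  6.7  21.85] 23.107108782559866
0.235 [ 0.5742 -0.1711  0.3013] [-0.46  0.16  3.18]
0.164 [ 0.5762 -0.1988  0.236 ] [-0.36 -1.22 -0.08]
```

Request:
{"op": "jog_arm", "data": {"plan": [0,0.6,0.3,0,0,0,0,0.6,0.8,0,0,0,-0.1,0.6,1,0,0,0,-0.1,0.4,1,0,0,0,-0.1,0,0.08,-0.07,-0.25,-0.89,-0.1,0,0,-0.07,-0.25,-0.89,-0.06,0,0,-0.07,-0.25,-0.89,0,0,0,-0.07,-0.25,-0.89,0,0,0,-0.07,-0.25,-0.89,0,0,0,-0.07,-0.25,-0.89,0,0,0,-0.07,-0.25,-0.89,0,0,0,-0.07,-0.25,-0.89,0,0,0,-0.07,-0.25,-0.89,0,0,0,-0.07,-0.25,-0.89,0,0,0,-0.07,-0.25,-0.89,0,0,0,-0.07,-0.25,-0.89,0,0,0,-0.07,-0.25,-0.89,0,0,0,-0.07,-0.25,-0.89,0,0,0,-0.07,-0.25,-0.89,0,0,0,-0.07,-0.25,-0.89], "jaw": 0}}

```text
clock: 9.3
position: [0.5748, -0.1276, 0.3012]
tool_rot: [0.942, 0.289, -0.011, 0.169]
wrist_force: [1.1, 0.2, -0.7]
grip_width: 0.0425
grip_force: 0.0
```

Request:
{"op": "jog_arm", "data": {"plan": [0,-0.2,0,-0.07,-0.25,-0.89,0,-0.2,0,-0.07,-0.25,-0.89,0,-0.2,0,-0.07,-0.25,-0.89,0,-0.2,0,-0.07,-0.25,-0.89,0,-0.2,0,-0.07,-0.25,-0.89,0,-0.2,0,-0.07,-0.25,-0.89,0,-0.2,0,-0.07,-0.25,-0.89,0,-0.2,0,-0.07,-0.25,-0.89,0,-0.2,0,-0.07,-0.25,-0.89,0,-0.2,0,-0.07,-0.25,-0.89,0,-0.04,0,-0.07,-0.25,-0.89,0,0,0,-0.07,-0.25,-0.89,0,0,0,0,0,0]}}

```text
clock: 10.6
position: [0.5753, -0.1682, 0.3009]
tool_rot: [0.974, -0.091, 0.017, 0.208]
wrist_force: [-0.1, -0.1, -0.1]
grip_width: 0.0427
grip_force: 0.0
```

```bash
python3 - <<'E'
from h import *
import th as T; T.run()
th=1.17; r,n=pose(th)
y=n; z=-r; M=np.stack([np.cross(y,z),y,z],1); print(rv(Ro.from_matrix(M)).round(2))
p=observe()["position"]
for rr in(.235,.164):
    q=H-np.array([.0145,0,0])+r*rr+n*.005; print(rr,((q-p)/.02).round(2))
c=read_camera("side"); cv2.imwrite("pics/s2.png",cv2.resize(c["pixels"][80:330,240:480],None,fx=2.4,fy=2.4))
E
```

```text
10.6 q [-0.39  0.54  0.6   1.69  0.15  0.94 -1.7 ] p [ 0.5753 -0.1682  0.3009] z [-0.006 -0.409 -0.913] y [-0.184 -0.897  0.403] F [-0.1 -0.1 -0.1] w 0.0427 0.0
scene theta 1.11 425 tabtop 1.11 192
side theta 1.16 8762 tabtop 1.17 571
[0.26 0.99 3.48]
0.235 [-0.04 -0.11  0.01]
0.164 [ 0.06 -1.49 -3.25]
```

View pics/s2.png

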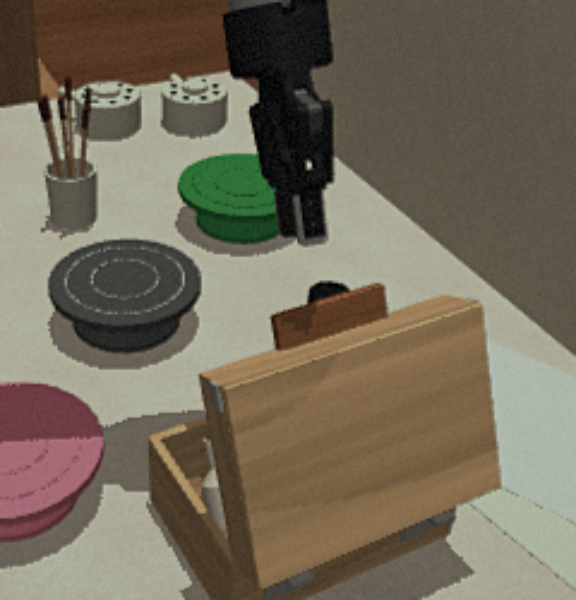

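The side crop shows the lid standing at about 1.16 rad, with the gripper above the tab at crop (330,315). I'll correct the small over-turn and lower straddling the tab.

Request:
{"op": "jog_arm", "data": {"plan": [0,-0.03,0,0.07,0.25,0.87,0,-0.03,0,0.07,0.25,0.87,0,-0.03,0,0.07,0.25,0.87,0,-0.02,0,0.07,0.25,0.87,0.01,-0.28,-0.65,0,0,0,0.01,-0.28,-0.65,0,0,0,0.01,-0.28,-0.65,0,0,0,0.01,-0.28,-0.65,0,0,0,0.01,-0.28,-0.65,0,0,0,0,0,0,0,0,0]}}

```text
clock: 11.75
position: [0.5743, -0.2009, 0.2348]
tool_rot: [0.979, 0.034, 0.005, 0.199]
wrist_force: [-0.9, -0.6, 0.2]
grip_width: 0.0428
grip_force: 0.0
```

Request:
{"op": "jog_arm", "data": {"plan": [0,0,0,0,0,0,0,0,0,0,0,0,0,0,0,0,0,0], "jaw": -0.6}}

```text
clock: 12.05
position: [0.5764, -0.2002, 0.2369]
tool_rot: [0.979, 0.034, 0.008, 0.199]
wrist_force: [-0.7, -0.8, 1.1]
grip_width: 0.017
grip_force: 0.0
```

```bash
python3 - <<'E'
from h import *
import th as T; T.run()
p=observe()["position"]; o=H-np.array([.0145,0,0])
pts=[]
r,n=pose(1.165); d=p-o; print("radial",d@r,"normal",d@n, "side",d@np.array([.9974,.072,0]))
p0=p
for t in np.arange(1.17,1.931,.095):
    r,n=pose(t); q=o+r*.164+n*.005; print(round(t,3),q.round(4),((q-p0)/.02).round(2)); p0=q
print("rot units per .095:",np.rad2deg(.095)/4*np.array([.9974,.072,0]))
E
```

```text
12.05 q [-0.26  0.59  0.51  1.78  0.17  0.75 -1.46] p [ 0.5764 -0.2002  0.2369] z [ 0.028 -0.389 -0.921] y [ 0.063 -0.919  0.39 ] F [-0.7 -0.8  1.1] w 0.017 0.0
scene theta 1.11 381 tabtop 1.1400000000000001 163
side theta 1.16 9087 tabtop 1.17 408
radial 0.16402494353972494 normal 0.007503538735386233 side -0.00015769561153715968
1.17 [ 0.5762 -0.1988  0.236 ] [ 0.    0.08 -0.04]
1.265 [ 0.5773 -0.2135  0.2409] [ 0.05 -0.74  0.25]
1.36 [ 0.5784 -0.2287  0.2444] [ 0.05 -0.76  0.18]
1.455 [ 0.5795 -0.2441  0.2465] [ 0.06 -0.77  0.1 ]
1.55 [ 0.5806 -0.2596  0.2471] [ 0.06 -0.78  0.03]
1.645 [ 0.5817 -0.2751  0.2462] [ 0.06 -0.78 -0.04]
1.74 [ 0.5828 -0.2905  0.2438] [ 0.06 -0.77 -0.12]
1.835 [ 0.5839 -0.3055  0.24  ] [ 0.05 -0.75 -0.19]
1.93 [ 0.585  -0.3202  0.2348] [ 0.05 -0.73 -0.26]
rot units per .095: [1.35723675 0.09797578 0.        ]
```

The tab is straddled with a 17 mm gap and no load. I'll swing it slowly to the stop.

Request:
{"op": "jog_arm", "data": {"plan": [0.01,-0.18,0.06,0.34,0.02,0,0.01,-0.18,0.06,0.34,0.02,0,0.01,-0.18,0.06,0.34,0.02,0,0.01,-0.18,0.06,0.34,0.02,0,0.01,-0.19,0.045,0.34,0.02,0,0.01,-0.19,0.045,0.34,0.02,0,0.01,-0.19,0.045,0.34,0.02,0,0.01,-0.19,0.045,0.34,0.02,0,0.01,-0.19,0.025,0.34,0.02,0,0.01,-0.19,0.025,0.34,0.02,0,0.01,-0.19,0.025,0.34,0.02,0,0.01,-0.19,0.025,0.34,0.02,0,0.01,-0.2,0.01,0.34,0.02,0,0.01,-0.2,0.01,0.34,0.02,0,0.01,-0.2,0.01,0.34,0.02,0,0.01,-0.2,0.01,0.34,0.02,0]}}

```text
clock: 13.75
position: [0.5789, -0.2618, 0.2473]
tool_rot: [0.999, 0.034, 0.002, 0.009]
wrist_force: [-0.3, 1.0, -0.3]
grip_width: 0.0173
grip_force: 0.1
```

Request:
{"op": "jog_arm", "data": {"plan": [0.01,-0.2,-0.01,0.34,0.02,0,0.01,-0.2,-0.01,0.34,0.02,0,0.01,-0.2,-0.01,0.34,0.02,0,0.01,-0.2,-0.01,0.34,0.02,0,0.01,-0.19,-0.03,0.34,0.02,0,0.01,-0.19,-0.03,0.34,0.02,0,0.01,-0.19,-0.03,0.34,0.02,0,0.01,-0.19,-0.03,0.34,0.02,0,0.01,-0.19,-0.05,0.34,0.02,0,0.01,-0.19,-0.05,0.34,0.02,0,0.01,-0.19,-0.05,0.34,0.02,0,0.01,-0.19,-0.05,0.34,0.02,0]}}

```text
clock: 14.95
position: [0.5814, -0.3081, 0.24]
tool_rot: [0.991, 0.033, -0.001, -0.133]
wrist_force: [-0.1, -0.2, -0.0]
grip_width: 0.0171
grip_force: 0.1
```

```bash
sed -i 's/arange(0,2,.01)/arange(0,2.1,.01)/g' th.py; python3 - <<'E'
from h import *
import th as T; T.run()
p=observe()["position"]; o=H-np.array([.0145,0,0])
d=p-o; print("ang of TCP",np.arctan2(d[2],d@F), np.linalg.norm(d[1:]))
E
```

```text
14.95 q [ 0.49  0.73  0.13  1.33 -0.31  1.26 -0.79] p [ 0.5814 -0.3081  0.24  ] z [-0.012  0.264 -0.964] y [ 0.066 -0.962 -0.264] F [-0.1 -0.2 -0. ] w 0.0171 0.1
scene theta 1.78 2060 tabtop 1.74 414
side theta 1.87 2828 tabtop 1.87 263
ang of TCP 1.8909358823945976 0.1646557746718354
```

Request:
{"op": "jog_arm", "data": {"plan": [0.01,-0.15,-0.05,0.27,0.02,0,0.01,-0.15,-0.05,0.27,0.02,0,0.01,-0.15,-0.05,0.27,0.02,0,0.01,-0.15,-0.05,0.27,0.02,0,0,0,0,0,0,0]}}

```text
clock: 15.55
position: [0.5821, -0.3204, 0.2356]
tool_rot: [0.985, 0.032, -0.003, -0.17]
wrist_force: [0.9, 0.5, -0.5]
grip_width: 0.0171
grip_force: 0.0
```

```bash
python3 - <<'E'
from h import *
import th as T; T.run()
E
```

```text
15.55 q [ 0.55  0.78  0.11  1.26 -0.35  1.34 -0.75] p [ 0.5821 -0.3204  0.2356] z [-0.017  0.336 -0.942] y [ 0.063 -0.94  -0.336] F [ 0.9  0.5 -0.5] w 0.0171 0.0
scene theta 1.83 2115 tabtop 1.84 542
side theta 1.9000000000000001 2411 tabtop 1.87 556
```

The side view reads 1.90 rad, so the lid is on its stop. I'll open the jaw, withdraw along the tab, then measure the bottles.

Request:
{"op": "jog_arm", "data": {"plan": [0,0,0,0,0,0,0,0,0,0,0,0,0.02,-0.22,0.66,0,0,0,0.02,-0.22,0.66,0,0,0,0.02,-0.22,0.66,0,0,0,0.02,-0.22,0.66,0,0,0,0.02,-0.22,0.66,0,0,0,0.02,-0.22,0.66,0,0,0,0,0,1,-1,0,0,0,0.5,1,-1,0,0,0,1,0.5,-1,0,0,0,1,0.1,-1,0,0,0,1,0,-1,0,0,0,1,0,0,0,0.9,0,1,0,0,0,0.9,0,1,0,0,0,0.9,0,1,0,0,0,0.9,0,1,0,0,0,0.9,0,1,0,0,0,0.9,0,1,0,0,0,0.9], "jaw": -0.1}}

```text
clock: 17.65
position: [0.5846, -0.1348, 0.3672]
tool_rot: [0.968, 0.252, -0.007, 0.006]
wrist_force: [-0.2, 0.2, -0.4]
grip_width: 0.0383
grip_force: 0.0
```

```bash
python3 - <<'E'
from h import *
import th as T; T.run()
c=read_camera("scene"); np.savez("scene2.npz",**c); s=read_camera("side"); np.savez("side2.npz",**s)
W=cloud(c); b=c["pixels"].astype(int)
E_=np.array([.9974,.072,0]); O=np.array([.589,-.178,0])
D=W-O; X=-(D@F); Y=D@E_; Z=W[...,2]
m=(abs(X)<.085)&(abs(Y)<.108)&(Z>.04)&(b[...,2]-b[...,0]<35)&(b[...,2]>80)
for y0 in(-.07,0,.07):
    k=m&(abs(Y-y0)<.03); P=np.stack([X[k],Y[k],Z[k]],1)
    i=P[:,2].argsort()[-25:]
    # mouth along lean axis a=(-sin35,0,cos35)
    a=np.array([-.5736,0,.8192]); t=P@a; top=P[t>t.max()-.004]
    print(y0,len(P),"maxz",P[i].mean(0).round(4),"axial max",np.sort(t)[-10:].mean().round(4),"top c",top.mean(0).round(4))
    ii=np.argwhere(k); print("   px",ii.mean(0)[::-1].round(0))
cv2.imwrite("pics/b.png",cv2.resize(c["pixels"][130:260,130:290],None,fx=4.5,fy=4.5,interpolation=2))
E
```

```text
17.65 q [ 0.11  0.45  0.1   1.46 -0.03  1.25 -0.86] p [ 0.5846 -0.1348  0.3672] z [-0.012 -0.015 -1.   ] y [ 0.487 -0.873  0.007] F [-0.2  0.2 -0.4] w 0.0383 0.0
scene theta 1.83 2124 tabtop 1.85 415
side theta 1.9000000000000001 2501 tabtop 1.9000000000000001 421
-0.07 257 maxz [-0.0406 -0.0657  0.0959] axial max 0.1039 top c [-0.0427 -0.0667  0.0958]
   px [218. 168.]
0 299 maxz [-0.0694 -0.0127  0.4671] axial max 0.4586 top c [-0.0833 -0.0126  0.5261]
   px [208. 166.]
0.07 381 maxz [-0.0478  0.0722  0.1116] axial max 0.1207 top c [-0.0514  0.0715  0.1103]
   px [196. 210.]
```

View pics/b.png

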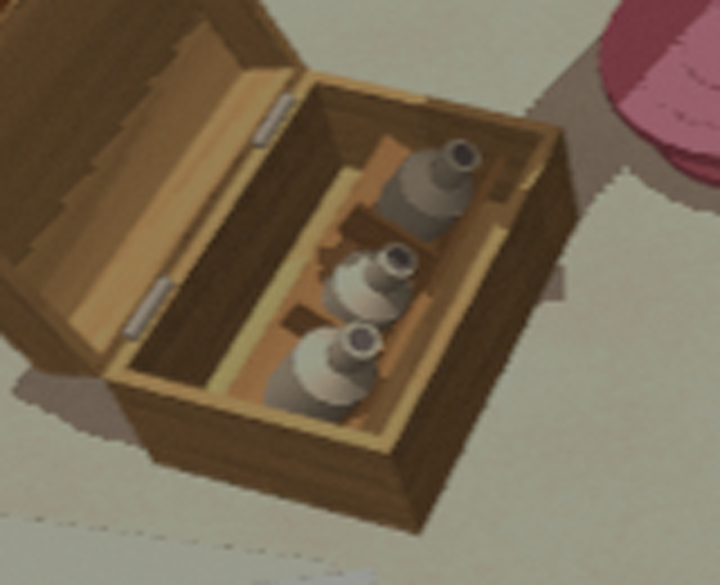

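The crop shows three open mouths: near-robot cell at crop (463,153), centre cell at (397,260) and far cell at (361,340). I'll confirm the heights and locate the mouths more exactly.

```bash
python3 - <<'E'
from h import *
c=dict(np.load("scene2.npz")); W=cloud(c); g=cv2.cvtColor(c["pixels"],6).astype(int)
E_=np.array([.9974,.072,0]); O=np.array([.589,-.178,0])
for nm,px,zm in(("near",(463,153),.096),("mid",(397,260),.082),("far",(361,340),.110)):
    u,v=130+px[0]/4.5-.5,130+px[1]/4.5-.5
    K=c["mtx"]; ray=c["R"].T@np.array([(u-K[0,2])/K[0,0],(v-K[1,2])/K[1,1],1]); C=-c["R"].T@c["t"]
    # rim points: within 6px
    vv,uu=np.mgrid[:400,:640]; k=np.hypot(uu-u,vv-v)<4.5
    P=W[k]; P=P[np.isfinite(P[:,0])&(P[:,2]<.14)]
    a=F*.5736+U*.8192; t=P@a; rim=P[t>np.percentile(t,95)-.004]
    t0=np.percentile(t,90); M=C+ray*((t0-C@a)/(ray@a))
    d=M-O; print(nm,"px",round(u,1),round(v,1),"rim z",np.percentile(P[:,2],90).round(4),"rim mean",rim.mean(0).round(4),"axis t",t0.round(4),"mouth",M.round(4),"case x,y",round(-d@F,4),round(d@E_,4))
E
```

```text
near px 232.4 163.5 rim z 0.0991 rim mean [ 0.5195 -0.1403  0.096 ] axis t -0.0217 mouth [ 0.5188 -0.1405  0.0978] case x,y -0.0425 -0.0673
mid px 217.7 187.3 rim z 0.0861 rim mean [ 0.5892 -0.1447  0.0824] axis t -0.0382 mouth [ 0.5901 -0.1452  0.0846] case x,y -0.0326 0.0035
far px 209.7 205.1 rim z 0.1129 rim mean [ 0.6567 -0.1218  0.1089] axis t -0.0061 mouth [ 0.6583 -0.1219  0.1108] case x,y -0.051 0.0731
```

The mouth levels along the lean axis step by about 16 mm (−38, −22, −6 mm), which matches the given heights. The short bottle is in the centre cell at (218,187), the tall one in the far cell at (210,205), and the middle one in the near-robot cell at (232,164), mouth at (0.519, -0.1405, 0.097). I'll align with its axis.

```bash
cat > g.py <<'E'
from h import *
a=F*.5736+U*.8192; E_=np.array([.9974,.072,0]); M=np.array([.519,-.1405,.0965])
def run(depths=(-.06,.028)):
    st(); z=-a; y=E_; Mt=np.stack([np.cross(y,z),y,z],1); v=rv(Ro.from_matrix(Mt)); print("rot",v.round(2),np.linalg.norm(v).round(2))
    p=observe()["position"]
    for d in depths: q=M-a*d; print(d,q.round(4),((q-p)/.02).round(2)); p=q
run()
E
python3 g.py
```

```text
17.85 q [ 0.11  0.45  0.1   1.46 -0.03  1.25 -0.86] p [ 0.5847 -0.136   0.3674] z [-0.012 -0.015 -1.   ] y [ 0.484 -0.875  0.008] F [-0.5 -0.1  1. ] w 0.0386 0.0
rot [-7.82  4.37 15.76] 18.13
-0.06 [ 0.5165 -0.1062  0.1457] [ -3.41   1.49 -11.09]
0.028 [ 0.5202 -0.1565  0.0736] [ 0.18 -2.52 -3.6 ]
```

Request:
{"op": "jog_arm", "data": {"plan": [-0.19,0.083,-0.45,-0.434,0.243,0.876,-0.19,0.083,-0.45,-0.434,0.243,0.876,-0.19,0.083,-0.45,-0.434,0.243,0.876,-0.19,0.083,-0.45,-0.434,0.243,0.876,-0.19,0.083,-0.45,-0.434,0.243,0.876,-0.19,0.083,-0.45,-0.434,0.243,0.876,-0.19,0.083,-0.45,-0.434,0.243,0.876,-0.19,0.083,-0.45,-0.434,0.243,0.876,-0.19,0.083,-0.45,-0.434,0.243,0.876,-0.19,0.083,-0.45,-0.434,0.243,0.876,-0.19,0.083,-0.45,-0.434,0.243,0.876,-0.19,0.083,-0.45,-0.434,0.243,0.876,-0.19,0.083,-0.45,-0.434,0.243,0.876,-0.19,0.083,-0.45,-0.434,0.243,0.876,-0.19,0.083,-0.45,-0.434,0.243,0.876,-0.19,0.083,-0.45,-0.434,0.243,0.876,-0.19,0.083,-0.45,-0.434,0.243,0.876,-0.19,0.083,-0.45,-0.434,0.243,0.876,0,0,0,0,0,0], "jaw": -0.25}}

```text
clock: 19.75
position: [0.515, -0.1062, 0.204]
tool_rot: [0.649, 0.699, -0.206, 0.219]
wrist_force: [0.1, 0.7, -0.1]
grip_width: 0.0319
grip_force: 0.0
```

```bash
python3 - <<'E'
import g
from h import *
c=read_camera("wrist"); W=cloud(c); cv2.imwrite("pics/w.png",c["pixels"])
print(proj(c,g.M).round(1))
E
```

```text
19.75 q [-0.3   0.56  0.09  2.    0.77  0.86 -0.75] p [ 0.515  -0.1062  0.204 ] z [ 0.038 -0.572 -0.819] y [ 0.997  0.072 -0.004] F [ 0.1  0.7 -0.1] w 0.0319 0.0
rot [ 0.   -0.06  0.  ] 0.06
-0.06 [ 0.5165 -0.1062  0.1457] [ 0.08  0.   -2.92]
0.028 [ 0.5202 -0.1565  0.0736] [ 0.18 -2.52 -3.6 ]
[320.9 162. ]
```

View pics/w.png

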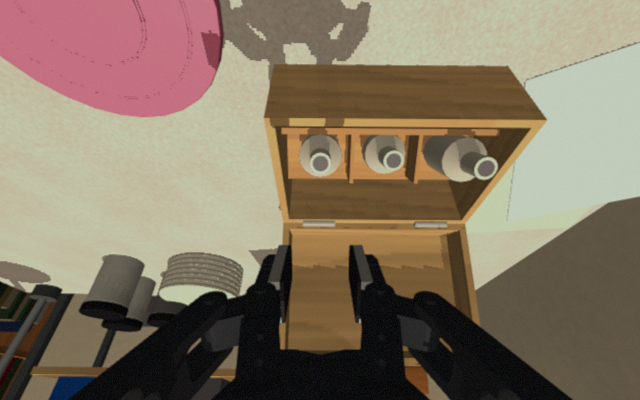

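The wrist view shows the target mouth at (320,161), and my point projects to (321,162), so it agrees. The neighbours are at (392,158) and (485,166). I'll descend along the bottle's axis.

Request:
{"op": "jog_arm", "data": {"plan": [0.02,0,-0.73,0,0,0,0.02,0,-0.73,0,0,0,0.02,0,-0.73,0,0,0,0.02,0,-0.73,0,0,0,0.02,-0.3,-0.43,0,0,0,0.02,-0.3,-0.43,0,0,0,0.02,-0.3,-0.43,0,0,0,0.02,-0.3,-0.43,0,0,0,0.02,-0.3,-0.43,0,0,0,0.02,-0.3,-0.43,0,0,0,0.02,-0.3,-0.43,0,0,0,0.02,-0.3,-0.43,0,0,0,0,0,0,0,0,0]}}

```text
clock: 21.1
position: [0.5202, -0.1555, 0.0772]
tool_rot: [0.65, 0.698, -0.206, 0.219]
wrist_force: [-0.5, -0.5, -0.3]
grip_width: 0.0314
grip_force: 0.0
```

```bash
python3 - <<'E'
import g
from h import *
c=read_camera("wrist"); cv2.imwrite("pics/w2.png",c["pixels"][60:400,160:500])
g.run((.028,))
E
```

```text
21.1 q [-0.28  0.8   0.2   2.06  1.    0.56 -0.99] p [ 0.5202 -0.1555  0.0772] z [ 0.038 -0.572 -0.819] y [ 0.998  0.07  -0.002] F [-0.5 -0.5 -0.3] w 0.0314 0.0
rot [ 0.01 -0.03  0.03] 0.05
-0.06 [ 0.5165 -0.1062  0.1457] [-0.18  2.46  3.42]
0.028 [ 0.5202 -0.1565  0.0736] [ 0.18 -2.52 -3.6 ]
21.15 q [-0.28  0.8   0.2   2.06  0.99  0.56 -0.99] p [ 0.5206 -0.1548  0.0776] z [ 0.039 -0.572 -0.819] y [ 0.998  0.07  -0.002] F [ 0.5 -0.   0.3] w 0.0319 0.0
rot [-0.   -0.02  0.02] 0.03
0.028 [ 0.5202 -0.1565  0.0736] [-0.02 -0.08 -0.2 ]
```

View pics/w2.png

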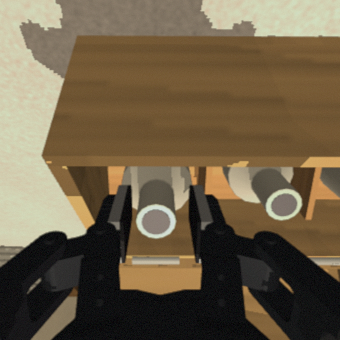

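The mouth sits centred between the open fingers at crop (156,220). I'll close on the neck.

Request:
{"op": "jog_arm", "data": {"plan": [-0.02,-0.08,-0.15,0,0,0,0,0,0,0,0,0]}}

```text
clock: 21.35
position: [0.5207, -0.1557, 0.0751]
tool_rot: [0.65, 0.698, -0.205, 0.22]
wrist_force: [-0.2, -0.0, -0.0]
grip_width: 0.0321
grip_force: 0.0
```

Request:
{"op": "jog_arm", "data": {"plan": [0,0,0,0,0,0,0,0,0,0,0,0,0,0,0,0,0,0,0,0,0,0,0,0,0,0,0,0,0,0], "jaw": -1}}

```text
clock: 21.85
position: [0.5207, -0.1557, 0.0753]
tool_rot: [0.65, 0.698, -0.205, 0.22]
wrist_force: [-1.0, 0.9, 2.7]
grip_width: 0.0174
grip_force: 58.7
```

Request:
{"op": "jog_arm", "data": {"plan": [0,0.06,0.08,0,0,0,0,0.12,0.16,0,0,0,0,0.2,0.28,0,0,0,0,0.2,0.28,0,0,0,0,0.2,0.28,0,0,0]}}

```text
clock: 22.35
position: [0.5207, -0.1399, 0.0973]
tool_rot: [0.65, 0.698, -0.205, 0.22]
wrist_force: [1.0, -1.1, -1.4]
grip_width: 0.0175
grip_force: 58.5
```

Request:
{"op": "jog_arm", "data": {"plan": [0,0.4,0.57,0,0,0,0,0.4,0.57,0,0,0,0,0.4,0.57,0,0,0,0,0.4,0.57,0,0,0,0,0.4,0.57,0,0,0,0,0.4,0.57,0,0,0,0,0.5,0.4,0.73,0,0,0,0.8,0.4,0.73,0,0,0,0.8,0.2,0.73,0,0,0,0.8,0,0.73,0,0,0,0.8,0,0.73,0,0,0.1,0.8,0,0.73,0,0,0.1,0.8,0,0.73,0,0,0.2,0.8,0,0.73,0,0,0.2,0.8,0,0.73,0,0,0.2,0.8,0,0.73,0,0,0.2,0.8,0,0.73,0,0,0.2,0.8,0,0.73,0,0,0,0.5,0,0,0,0,0,0,0,0,0,0]}}

```text
clock: 24.35
position: [0.5442, 0.1053, 0.1854]
tool_rot: [0.685, 0.728, 0.015, 0.014]
wrist_force: [-0.1, 0.1, -0.4]
grip_width: 0.0175
grip_force: 58.6
```

```bash
cat > bt.py <<'E'
from h import *
def run():
  st(); p=observe()["position"]
  for n in("scene","side"):
    c=read_camera(n); W=cloud(c); b=c["pixels"].astype(int)
    m=(abs(W[...,0]-p[0])<.05)&(abs(W[...,1]-p[1])<.05)&(W[...,2]>p[2]-.085)&(W[...,2]<p[2]+.0)&(b.max(-1)-b.min(-1)<60)&(b[...,2]>90)
    k,l,s,_=cv2.connectedComponentsWithStats(m.astype(np.uint8)); m=l==1+s[1:,4].argmax(); P=W[m]; body=P[(P[:,2]<p[2]-.016)]
    print(n,len(P),"zmin",np.percentile(P[:,2],[0,2,5]).round(4))
    for lo,hi in((.05,.035),(.035,.02)):
        q=P[(P[:,2]>p[2]-lo)&(P[:,2]<p[2]-hi)]
        f=lambda x:np.hypot(q[:,0]-x[0],q[:,1]-x[1])-.022
        from scipy.optimize import least_squares
        if len(q)>20: r=least_squares(f,p[:2],loss="soft_l1",f_scale=.001); print("  centre",lo,r.x.round(4),len(q),np.abs(r.fun).mean().round(4))
    cv2.imwrite(f"pics/bt_{n}.png",c["pixels"])
if __name__=="__main__": run()
E
python3 bt.py
```

```text
24.35 q [-0.04  0.55 -0.3   1.87  0.25  0.72 -0.43] p [0.5442 0.1053 0.1854] z [ 0.04   0.003 -0.999] y [0.997 0.06  0.04 ] F [-0.1  0.1 -0.4] w 0.0175 58.6
scene 140 zmin [0.1677 0.1706 0.1719]
side 191 zmin [0.1326 0.1365 0.1393]
  centre 0.05 [0.5459 0.1026] 31 0.0011
  centre 0.035 [0.5446 0.1036] 43 0.001
```

The bottle is held with its foot 53 mm below the TCP, which matches. I'll remove the 2° tilt, move over the wheel's centre and lower to just above it.

Request:
{"op": "jog_arm", "data": {"plan": [0.01,0.5,0,0,0.1,0,0.01,0.5,0,0,0.1,0,0.01,0.5,0,0,0.1,0,0.01,0.5,0,0,0.1,0,0.01,0.5,0,0,0.1,0,0.01,0.5,0,0,0.07,0,0.01,0.5,0,0,0,0,0,0,-0.4,0,0,0,0,0,-0.5,0,0,0,0,0,-0.5,0,0,0,0,0,-0.5,0,0,0,0,0,-0.5,0,0,0,0,0,-0.4,0,0,0,0,0,-0.2,0,0,0,0,0,-0.1,0,0,0,0,0,0,0,0,0,0,0,0,0,0,0]}}

```text
clock: 26.15
position: [0.5463, 0.1738, 0.1235]
tool_rot: [0.686, 0.727, 0.002, -0.001]
wrist_force: [-0.3, 0.5, -1.1]
grip_width: 0.0175
grip_force: 58.6
```

```bash
python3 bt.py
```

```text
26.15 q [-0.18  0.67 -0.27  1.83  0.27  0.67 -0.55] p [0.5463 0.1738 0.1235] z [ 0.001  0.003 -1.   ] y [0.998 0.058 0.002] F [-0.3  0.5 -1.1] w 0.0175 58.6
scene 107 zmin [0.0617 0.1079 0.1096]
side 140 zmin [0.0693 0.0744 0.0773]
  centre 0.05 [0.5442 0.1734] 26 0.0011
  centre 0.035 [0.5467 0.1724] 23 0.0014
```

View pics/bt_side.png

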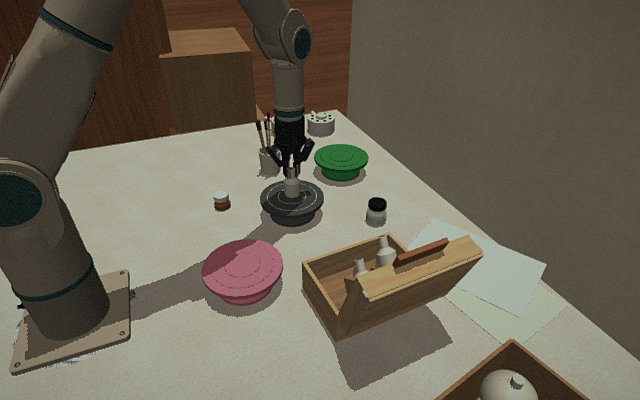

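The side view shows the bottle upright over the dark wheel's centre at (291,190), the lid open, and the other two bottles in the case at (361,268) and (386,250). I'll lower gently to contact.

Request:
{"op": "jog_arm", "data": {"plan": [0,0.05,-0.1,0,0,0,0,0,-0.1,0,0,0,0,0,-0.1,0,0,0,0,0,-0.07,0,0,0,0,0,-0.05,0,0,0,0,0,-0.05,0,0,0,0,0,0,0,0,0]}}

```text
clock: 26.95
position: [0.5461, 0.1748, 0.1169]
tool_rot: [0.686, 0.727, 0.001, 0.0]
wrist_force: [-7.4, -2.0, 23.8]
grip_width: 0.0177
grip_force: 61.7
```

Request:
{"op": "jog_arm", "data": {"plan": [0,0,-0.03,0,0,0,0,0,-0.03,0,0,0,0,0,0,0,0,0]}}

```text
clock: 27.25
position: [0.5462, 0.1748, 0.1168]
tool_rot: [0.686, 0.727, 0.002, 0.0]
wrist_force: [-8.1, -3.3, 32.9]
grip_width: 0.0179
grip_force: 62.9
```

It is in contact and pressing 33 N, so I'll ease off before releasing.

Request:
{"op": "jog_arm", "data": {"plan": [0,0,0.08,0,0,0,0,0,0.07,0,0,0,0,0,0,0,0,0,0,0,0,0,0,0]}}

```text
clock: 27.65
position: [0.5462, 0.1747, 0.117]
tool_rot: [0.686, 0.727, 0.001, -0.0]
wrist_force: [-3.1, -0.6, 13.6]
grip_width: 0.0175
grip_force: 60.2
```

Request:
{"op": "jog_arm", "data": {"plan": [0,0,0.08,0,0,0,0,0,0,0,0,0,0,0,0,0,0,0]}}

```text
clock: 27.95
position: [0.5461, 0.1747, 0.1171]
tool_rot: [0.686, 0.727, 0.001, -0.001]
wrist_force: [-0.2, 0.1, 2.5]
grip_width: 0.0177
grip_force: 59.1
```

Request:
{"op": "jog_arm", "data": {"plan": [0,0,0,0,0,0,0,0,0,0,0,0,0,0,0,0,0,0,0,0,0,0,0,0,0,0,0,0,0,0], "jaw": -0.2}}

```text
clock: 28.45
position: [0.546, 0.1747, 0.117]
tool_rot: [0.686, 0.727, 0.001, -0.001]
wrist_force: [-0.2, 0.4, -0.3]
grip_width: 0.0339
grip_force: 0.0
```

Request:
{"op": "jog_arm", "data": {"plan": [0,0,0.3,0,0,0,0,0,0.5,0,0,0,0,0,0.8,0,0,0,0,0,1,0,0,0,0,0,1,0,0,0,0,0,1,0,0,0,0,0,1,0,0,0,0,0,1,0,0,0,0,0,1,0,0,0,0,0,0,0,0,0]}}

```text
clock: 29.45
position: [0.5477, 0.1756, 0.2728]
tool_rot: [0.686, 0.727, 0.004, 0.001]
wrist_force: [0.1, 0.0, -0.4]
grip_width: 0.034
grip_force: 0.0
```

```bash
python3 - <<'E'
from h import *
from scipy.optimize import least_squares
import th as T; T.run()
for n in("scene","side"):
    c=read_camera(n); W=cloud(c); b=c["pixels"].astype(int)
    m=(np.hypot(W[...,0]-.546,W[...,1]-.174)<.06)&(W[...,2]>.066)&(W[...,2]<.16); P=W[m]
    print(n,len(P),"ztop",np.sort(P[:,2])[-6:].round(4))
    for lo,hi,r0 in((.066,.1,.022),(.12,.145,.01)):
        q=P[(P[:,2]>lo)&(P[:,2]<hi)]
        r=least_squares(lambda x:np.hypot(q[:,0]-x[0],q[:,1]-x[1])-r0,[.546,.174],loss="soft_l1",f_scale=.001); print(r.x.round(4),len(q))
    g=b[...,2]; 
    mw=(abs(W[...,2]-.06)<.005)&(np.hypot(W[...,0]-.546,W[...,1]-.174)<.12); Q=W[mw]
    print("wheel",cv2.minEnclosingCircle(Q[:,:2].astype(np.float32)*1000))
    for nm,X in dict(jar=(.742,.046),pot=(.365,.278),mug=(.55,.43)).items():
        k=(np.hypot(W[...,0]-X[0],W[...,1]-X[1])<.05)&(W[...,2]>.02)&(W[...,2]<.1); print(nm,k.sum(),W[k].mean(0).round(3) if k.any() else"")
E
```

```text
29.45 q [-0.14  0.49 -0.34  1.68  0.18  1.   -0.48] p [0.5477 0.1756 0.2728] z [ 0.007  0.005 -1.   ] y [0.998 0.058 0.007] F [ 0.1  0.  -0.4] w 0.034 0.0
scene theta 1.83 2112 tabtop 1.85 423
side theta 1.9000000000000001 2484 tabtop 1.9000000000000001 414
scene 441 ztop [0.1434 0.1435 0.1436 0.1446 0.1447 0.1448]
[0.5453 0.1753] 147
[0.5455 0.1753] 100
wheel ((546.10693359375, 175.7389373779297), 90.67761993408203)
jar 654 [0.757 0.057 0.054]
pot 251 [0.371 0.284 0.04 ]
mug 976 [0.563 0.428 0.059]
side 348 ztop [0.142  0.1425 0.1426 0.1426 0.1432 0.1435]
[0.5449 0.1736] 161
[0.5451 0.1737] 69
wheel ((545.8509521484375, 171.5589599609375), 92.2078628540039)
jar 413 [0.742 0.039 0.049]
pot 195 [0.362 0.273 0.038]
mug 485 [0.552 0.413 0.06 ]
```

The bottle stands upright with its mouth at z 0.142, as expected. It is within about 1–2 mm of the wheel's centre. The lid is at 1.90 rad and the robot is clear of everything.

```bash
python3 -c "from rig import *;print(hand_in())"
```

```text
the job is handed in; nothing more can be done
None
```

I handed the job in at about 30 s: the lid rests open on its stop at about 1.9 rad, and the middle-height bottle stands upright within about 2 mm of the dark wheel's centre; the other two bottles, the glaze jar, the paint pot and the brush mug were left where they stood.

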